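# Clamp a glass sample vial with the winged key

## Task

Stand the blue-capped vial upright in the clamp's pocket, between the jaw and the V-block, and let go of it. Then turn the red winged key clockwise until the jaw pinches the vial snugly against the V-block, with a pinch of about 12 N, and let go of the key. It is glass, so never pinch it harder than 25 N; keep the fingers off the yellow guard plate beside the wings, and leave the black-capped vial and the brown bottle where they are.

Things in the scene. Friction and masses are not known exactly. Their poses are not given: they have to be found in the camera images.
- clamp: Vial clamp, fixed. Origin on the bench under the middle of its base plate (90 x 200, 6 mm thick); z up. Bare plate at y < -5 is the vial pocket; at y 2 .. 94 a grey gear housing (x +-35, top z = 40) carries the key. A jaw with a sprung rubber face (26 mm wide, z 11 .. 24) moves from it to -y. The monitor, its lower edge 110 mm up, hangs 150 mm or more beyond the key.
- guard: Yellow upright guard plate on the housing between key and vial, 76 mm long in x, 4 mm thick, z 40 .. 86 mm above the bench. Its face towards the key is 36 mm from the key's axis; the wings pass it with 5 mm to spare. Origin: middle of its lower edge; axes as the clamp. Fingers opened wide at the key hit it: approach with the fingers about 30 mm apart.
- anvil: Dark V-block on the base plate, 46 mm wide, 16 mm high; V opens to its +y, towards the jaw (axes as the clamp). Origin on the base plate, 6 mm above the bench, on the axis a 22 mm vial has when it sits in the V. It and the jaw are set differently each time by several mm; the free pocket is 4 to 13 mm longer than the vial's diameter. The jaw pushes a vial standing a few mm off into the V.
- key_grip (a point): Centre of the red wings, on the key's upright axis, 68 mm above the bench. x: along the wings (62 mm tip to tip), y: across them (9 mm thick), z up. The wings are flat, z 55 .. 81 mm above the bench; the housing's top is at 40.
- key (a joint): Key angle, rad; grows clockwise seen from above; starts at 0 to 0.15, stop at 1.7. At 0 the wings are 0.65 rad counterclockwise of pointing square at the guard. Turning takes a steady friction of 0.2 to 0.35 N m (self-locking: it stays where left) plus about 0.011 N m per newton of pinch. The pinch starts anywhere from 0.5 to 1.1 rad, and grows about 60 N per rad: feel for it.
- blue_vial_centre (a point): Centre of the blue-capped glass vial, half-way up, 27 mm above its foot; z up along it. Diameter 22 mm up to 46 mm above its foot, cap 16 mm across above that, 54 mm tall, loose, about 30 g. Stands on the bench at the start. Once in the clamp the V-block covers its lower 16 mm, so hold it by its upper part.
- blue_vial: The same vial; origin at the centre of its foot.
- black_vial: Black-capped vial of the same size, to be left alone; origin at its foot.
- brown_bottle: Brown bottle, 65 mm across, 148 mm tall, to be left alone; origin at its foot.
Things that resemble listed ones, but are neither listed nor needed, are in the scene too. What is shaped like the blue_vial but pink, purple or turquoise is not meant.

How it is judged:
By the outcome, as a careful person would: the job done as asked, in the order asked, and still so for the second after the job is handed in, with the robot touching nothing.
It also fails if it takes over 51 s, if anything falls off the work surface, if the arm or the gripper's body presses on something with over 40 N, if the wrist force passes 120 N, or if a joint passes its speed limit or range.

## Robot

A 6-joint arm with a two-finger parallel gripper is mounted at the origin on a cart in front of the work surface, level with it; the furniture and walls round the work are solid. World frame = base frame: x ahead of the robot, y to its left, z up, the work surface at z = 0. Lengths are in m, angles in rad, forces in N, time in s.
With the tool pointing down it reaches from about 0.325 to 0.9 m from the base axis. Payload 6.1 kg.
Tool frame: the origin (TCP) lies midway between the tips of the shut fingers; the grasp point (between the pads) lies 19 mm behind it; x points along the fingers, y is the direction in which the jaws open and shut, and the axes are right-handed (so a half turn about x gives the same grasp; the last joint's range is limited). The gripper opens to 85 mm and grips with 20 to 120 N. Pads are 22 mm wide; open, the fingers measure 114 mm over their backs; the gripper's body (76 mm by 85 mm) begins 54 mm behind the grasp point. The pads swing forward as they close: fully open they stand 13 mm farther back than shut.
Start: joints at [-1.44, 0.22, 1.526, -0, 1.395, -0.126], TCP at [0.159, -0.604, 0.231] pointing down, gripper open.
Joint ranges: [-2.98, 2.98], [-0.91, 2.08], [0.09, 2.57], [-1.24, 4.39], [0.2, 2.65], [-2.68, 2.68]. Speed limits (rad/s): [2.57, 2.57, 3.01, 3.14, 3.14, 3.14].

## Interface

Orientations are given as [roll, pitch, yaw] about the fixed x, y, z axes, in that order (R = Rz(yaw) Ry(pitch) Rx(roll)).
In Python, from plant import movep, move_l, set_joints, gripper_to, hold, inverse_kinematics, observe, get_image, get_calibration, Unreachable, job_done gives the robot as it stands. Calls block until the motion is done:
- movep(position, orientation): joint-space move of the TCP to a pose.
- move_l(position, feed=0.15, rotation=None, max_force=None): straight line of the TCP; rotation=None keeps the orientation; feed is the mean speed in m/s. With max_force (N) it stops when the force on the tool has changed by that much, and returns True; else False.
- set_joints(angles): joint-space move.
- gripper_to(opening, f_grip=None): finger opening in m; f_grip is the grip in N (None keeps the last); returns when the fingers have stopped.
- hold(seconds).
- inverse_kinematics(position, orientation): joint angles nearest the present ones, or None.
- observe(): the state.
- get_image(name): name is "scene" or "top" or "wrist"; returns (picture, depth): 400x640x3 uint8, red, green, blue; 400x640 float32, m along the optical axis (not along the pixel's ray), 0 where there is no reading.
- get_calibration(name): a dict with "intrinsics" (3x3 intrinsics, pixels), "dist_coeffs" ([k1, k2, p1, p2, k3] as OpenCV has them; the pictures are not rectified), "world_from_camera" (4x4, takes a point from camera to world coordinates). Camera axes: x right, y down, z forward; pixel columns grow to the right and rows downward; lengths in m; the calibration is good to about 2 mm. A picture is of the moment at which its call begins: read the wrist's pose just before it. get_calibration takes no time and is no camera call; for the wrist camera it gives the pose at the moment of the call.
A pose or a line that the arm cannot do raises Unreachable and nothing moves.
- job_done(): hands the job in, once; it reports no verdict.
The state is a dict: "time_s": time; "q": joint angles; "joint_velocities": joint speeds; "joint_torque": joint torques, N m; "eef_pos": TCP position; "tcp_rot": TCP orientation; "ft_force": force on the tool from outside, world axes, zero at the start; "torque": the same for the moment, N m; "opening": finger opening in m.
Only numpy, scipy, OpenCV 4.12 (cv2) and the standard library are available. Lean on these libraries where they do the work, as an engineer would, in place of code of your own. Each camera call takes 0.05 s, during which the arm holds its last target. There are 200 camera calls.

## Working session

There is one attempt and no reset: what is moved stays moved. The work goes in short steps, each a Python script; the robot and the scene stay as the last script left them, time stands still between calls to the robot, and variables do not carry over. Pictures are saved under pics/ and viewed, about 8 in all and at most 12, crops included, and the job is handed in when it is done.

```bash
ls; mkdir -p pics
cat > h.py <<'E'
import numpy as np, cv2
from plant import *
def snap(n,f=None):
    c=get_calibration(n); im,d=get_image(n)
    np.savez('/tmp/'+(f or n),im=im,d=d,K=c['intrinsics'],D=c['dist_coeffs'],T=c['world_from_camera'])
    if f: cv2.imwrite('pics/'+f+'.png',im[:,:,::-1])
    return im,d,c
def load(f):
    z=np.load('/tmp/'+f+'.npz'); return z['im'],z['d'],dict(intrinsics=z['K'],dist_coeffs=z['D'],world_from_camera=z['T'])
def rays(uv,c):
    p=cv2.undistortPoints(np.array(uv,float).reshape(-1,1,2),np.array(c['intrinsics']),np.array(c['dist_coeffs'])).reshape(-1,2)
    return np.c_[p,np.ones(len(p))]
def onplane(uv,c,z):
    T=np.array(c['world_from_camera']); r=rays(uv,c)@T[:3,:3].T; o=T[:3,3]
    return o+r*((z-o[2])/r[:,2])[:,None]
def cloud(d,c):
    v,u=np.mgrid[:d.shape[0],:d.shape[1]]
    r=rays(np.c_[u.ravel(),v.ravel()],c)*d.ravel()[:,None]; T=np.array(c['world_from_camera'])
    return (r@T[:3,:3].T+T[:3,3]).reshape(*d.shape,3)
E
python3 - <<'E'
from h import *
o=observe();print({k:np.round(v,3) for k,v in o.items()})
for n in('scene','top'):
    im,d,c=snap(n,n+'1');print(n,np.round(c['world_from_camera'],3))
E
```

```text
pics
{'time_s': np.float64(0.0), 'q': array([-1.44 ,  0.221,  1.528, -0.   ,  1.395, -0.126]), 'joint_velocities': array([-0.   , -0.   ,  0.001, -0.   ,  0.001,  0.   ]), 'joint_torque': array([ 3.0000e-03, -4.9690e+01, -3.8939e+01,  0.0000e+00,  1.1000e-02,
        0.0000e+00]), 'eef_pos': array([ 0.159, -0.604,  0.23 ]), 'tcp_rot': array([-1.69 ,  1.569,  1.709]), 'ft_force': array([-0.055, -0.573, -0.618]), 'torque': array([-0.003, -0.019,  0.016]), 'opening': np.float64(0.086)}
scene [[ 0.844 -0.305  0.442  0.201]
 [-0.537 -0.452  0.712 -0.87 ]
 [-0.017 -0.838 -0.545  0.539]
 [ 0.     0.     0.     1.   ]]
top [[ 0.008 -0.991  0.132  0.454]
 [-1.    -0.008 -0.004 -0.236]
 [ 0.005 -0.132 -0.991  0.903]
 [ 0.     0.     0.     1.   ]]
```

View pics/scene1.png

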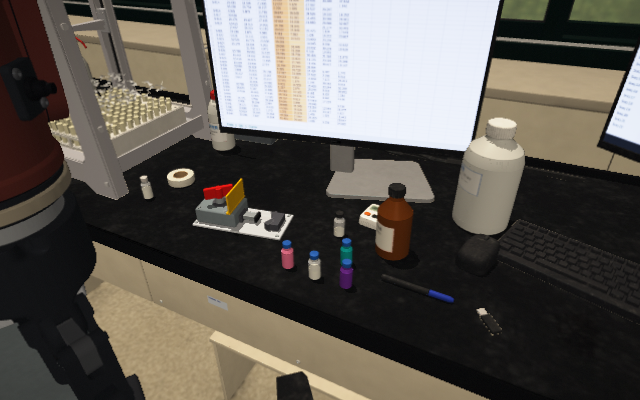

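View pics/top1.png

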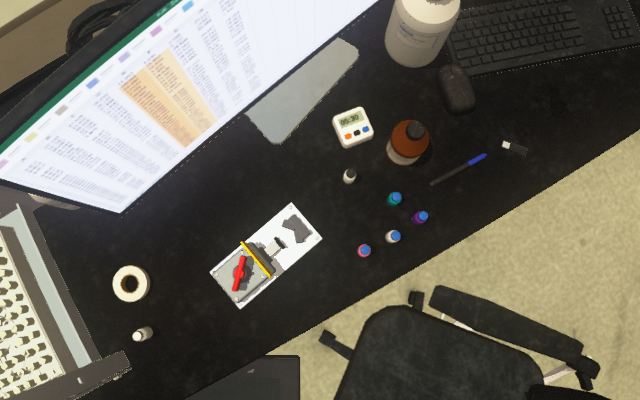

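The scene view shows the clear, blue-capped vial at (314,266), with pink, turquoise and purple ones around it. In the top view it is at (393,236). The clamp is at about (265,255), with its key at (239,272) and its pocket around (283,235). The black-capped vial is at (349,176) and the bottle at (408,142).

Run:
```python
from h import *
im,d,c=load('top1'); P=cloud(d,c); hsv=cv2.cvtColor(im,cv2.COLOR_RGB2HSV); H,S,V=cv2.split(hsv)
# target vial
def sub(m,x0,x1,y0,y1):
    q=np.zeros(m.shape,bool); q[y0:y1,x0:x1]=m[y0:y1,x0:x1]; return q
def cen(m): v,u=np.nonzero(m); return u.mean(),v.mean(),len(u)
m=sub((H>95)&(H<125)&(S>110)&(V>60),380,408,222,250); u,v,n=cen(m); print('cap',u,v,n,onplane([(u,v)],c,.054)[0], P[m].max(0))
m=sub((P[:,:,2]>.01)&(d>0),380,408,222,250);print('vial cloud',m.sum(),np.median(P[m],0),P[m].min(0),P[m].max(0))
cl=(slice(195,315),slice(200,330))
def win(m): return sub(m,200,330,195,315)
red=win(((H<8)|(H>172))&(S>150)&(V>80)&(P[:,:,2]>.06)); yel=win((H>18)&(H<32)&(S>150)&(V>80))
u,v,n=cen(red);k=onplane(np.argwhere(red)[:,::-1],c,.081);print('key',n,k.mean(0),np.median(P[red],0))
(w,h)=cv2.minAreaRect((k[:,:2]*1000).astype(np.float32))[1:];print('key rect',cv2.minAreaRect((k[:,:2]*1000).astype(np.float32)))
print('yel',yel.sum(),P[yel].mean(0),P[yel].max(0))
mt=yel&(P[:,:,2]>.075); g=P[mt][:,:2]*1000; print('guard rect',cv2.minAreaRect(g.astype(np.float32)))
# plate
pl=win((abs(P[:,:,2]-.006)<.004)&(V>140)&(S<60)) ; 
cl=win((P[:,:,2]>.003)&(d>0)&((V>120)|(P[:,:,2]>.012)))
for nm,mm in(('plate white',pl),):
    mm=cv2.morphologyEx(mm.astype(np.uint8),cv2.MORPH_OPEN,np.ones((2,2)))
    q=onplane(np.argwhere(mm>0)[:,::-1],c,.006)[:,:2]*1000
    r=cv2.minAreaRect(q.astype(np.float32));print(nm,r,cv2.boxPoints(r).round(1).tolist())
print('black',P[165:190,338:362][P[165:190,338:362][:,:,2]>.03].mean(0)); b=P[120:170,380:435]; b=b[b[:,:,2]>.12];print('bottle',b.mean(0))
for n,(x,y) in dict(pink=(364,251),purp=(420,217),turq=(395,199)).items(): print(n,onplane([(x,y)],c,.054)[0])
cv2.imwrite('pics/crop.png',cv2.resize(im[195:315,200:330,::-1],None,fx=6,fy=5,interpolation=cv2.INTER_CUBIC)[:600,:780])
```

```text
cap 395.7 235.14285714285714 70 [ 0.51113105 -0.37083739  0.054     ] [ 0.51842999 -0.36321012  0.05728888]
vial cloud 149 [ 0.51070222 -0.36774104  0.04287101] [ 0.50053944 -0.37946756  0.01108125] [ 0.52182165 -0.35932495  0.05728888]
key 245 [ 0.44368786 -0.10272303  0.081     ] [ 0.44349847 -0.10243716  0.07997383]
key rect ((443.4560241699219, -102.87640380859375), (17.42616081237793, 58.6124267578125), 84.08338928222656)
yel 181 [ 0.46750121 -0.13070441  0.08187497] [ 0.49777356 -0.0904374   0.90278927]
guard rect ((456.95965576171875, -164.03652954101562), (137.3385467529297, 40.26814270019531), 71.55146789550781)
plate white ((474.5120849609375, -140.6380615234375), (89.71357727050781, 198.92843627929688), 41.15402603149414) [[375.29998779296875, -95.30000305175781], [506.20001220703125, -245.0], [573.7000122070312, -186.0], [442.79998779296875, -36.20000076293945]]
black [ 0.61672543 -0.28990069  0.06663556]
bottle [ 0.66708619 -0.38516018  0.16520811]
pink [ 0.48320404 -0.31512057  0.054     ]
purp [ 0.54332752 -0.41438195  0.054     ]
turq [ 0.57498127 -0.37032903  0.054     ]
```

```bash
cat >> h.py <<'E'
def down(a): return [np.pi/2-a,np.pi/2,0.]
A=np.radians(41.15); C0=np.array([.4745,-.1406]); R=np.array([[np.cos(A),-np.sin(A)],[np.sin(A),np.cos(A)]])
def c2w(p): return C0+R@np.array(p[:2])
def w2c(P): return (np.asarray(P)[...,:2]-C0)@R
E
python3 - <<'E'
from h import *
print('T_wrist in tool?',np.round(get_calibration('wrist')['world_from_camera'],3))
for n,p,al in(('vial',(.511,-.370,.024),[41.15,41.15-180]),('pocket',[*c2w((0,-40)/np.array(1000.)),.03],[41.15,41.15-180]),('key',[*c2w((0,.048)),.049],[76,34,0,-10,-104,-146,-170,-190])):
    for a in al:
        q=inverse_kinematics(np.array(p,float),down(np.radians(a)));print(n,a,None if q is None else np.round(q,2))
im,d,c=load('top1');P=cloud(d,c)
E
```

```text
T_wrist in tool? [[ 0.254 -0.924 -0.287  0.231]
 [-0.967 -0.243 -0.073 -0.586]
 [-0.002  0.296 -0.955  0.373]
 [ 0.     0.     0.     1.   ]]
vial 41.15 [-0.75  0.45  1.65  0.    1.04 -1.47]
vial -138.85 [-0.75  0.45  1.65  0.    1.04  1.67]
pocket 41.15 [-0.48  0.24  1.92  0.    0.98 -1.2 ]
pocket -138.85 [-0.48  0.24  1.92  0.    0.98  1.95]
key 76 [-0.41  0.04  2.1   0.    1.   -1.73]
key 34 [-0.41  0.04  2.1   0.    1.   -1.  ]
key 0 [-0.41  0.04  2.1   0.    1.   -0.41]
key -10 [-0.41  0.04  2.1  -0.    1.   -0.23]
key -104 [-0.41  0.04  2.1   0.    1.    1.41]
key -146 [-0.41  0.04  2.1   0.    1.    2.14]
key -170 [-0.41  0.04  2.1   0.    1.    2.56]
key -190 None
```

View pics/crop.png

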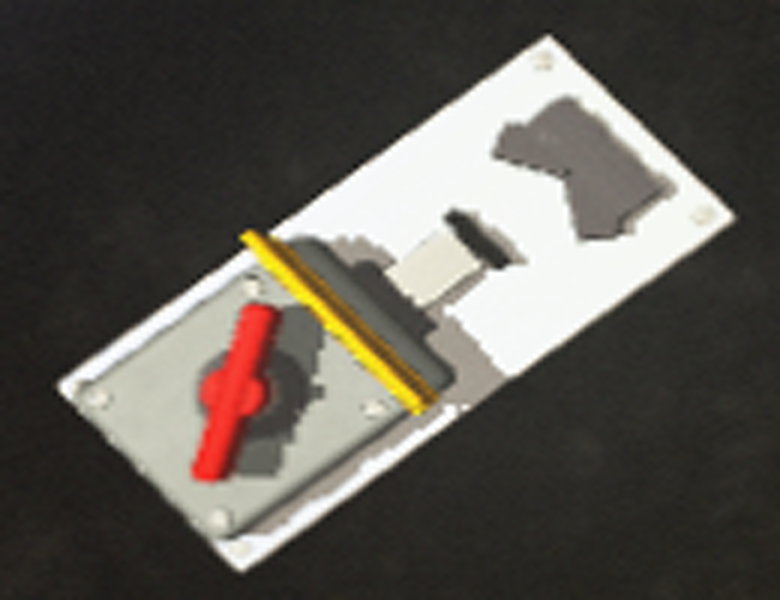

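The top crop shows the V-block at about crop (585,170), with its vertex near (563,178) and its prongs at (500,150) and (580,235). The jaw's rubber face is near (478,240) and the key wings run from (262,308) to (210,478). Next I'll take a close look over the pocket, then one over the vial.

Run:
```python
from h import *
p=c2w((0,-.04)); gripper_to(.045,40)
movep([*p,.19],down(A)); hold(.2); snap('wrist','w1'); print(observe()['time_s'])
movep([.511,-.370,.13],down(A)); hold(.2); snap('wrist','w2'); print(observe()['time_s'],observe()['opening'],observe()['eef_pos'])
a=cv2.imread('pics/w1.png');b=cv2.imread('pics/w2.png')
cv2.imwrite('pics/w12.png',cv2.resize(np.hstack([a[:, 60:580],b[:,140:500]]),(800,364)))
im,d,c=load('top1')
uv=lambda x,y:(200+(x+.5)/6-.5,195+(y+.5)/5-.5)
print('top est V prong1,vertex,prong2, back', w2c(onplane([uv(500,150),uv(563,178),uv(580,235),uv(575,98),uv(670,190)],c,.022)).round(4).tolist())
print('jaw face ends', w2c(onplane([uv(458,210),uv(513,262)],c,.024)).round(4).tolist())
```

```text
2.825
3.9167 0.04495071520058545 [ 0.5118234  -0.36881296  0.13100276]
top est V prong1,vertex,prong2, back [[0.0224, -0.0601], [0.0023, -0.068], [-0.0168, -0.0585], [0.0221, -0.0896], [-0.0221, -0.0897]]
jaw face ends [[0.0138, -0.0365], [-0.0112, -0.0369]]
```

View pics/w1.png

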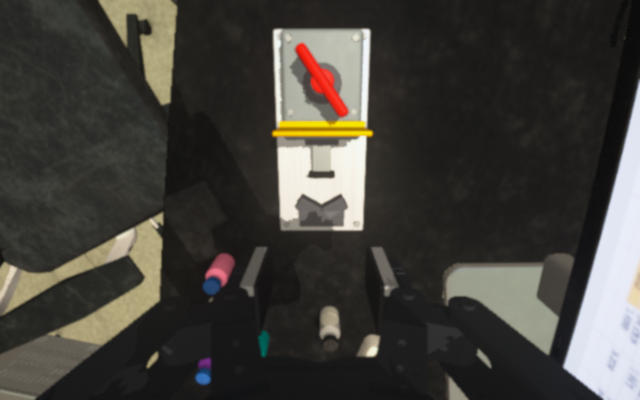

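View pics/w2.png

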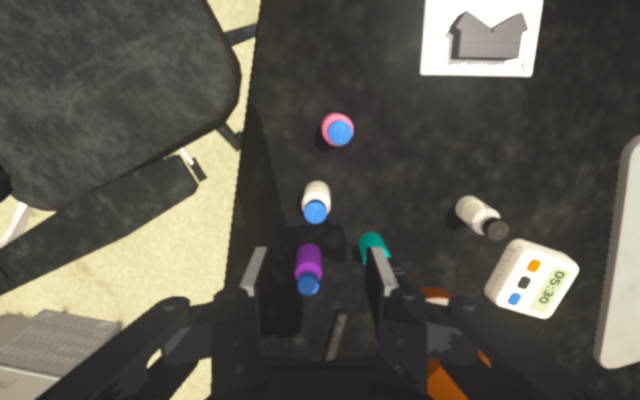

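In w1 the key wings run from (303,48) to (343,112) and the guard is at y≈130. The jaw face is at (321,175) and the V vertex is near (322,205). In w2 the target vial's cap is at (315,211) and its body at (318,192).

Run:
```python
from h import *
im,d,c=load('w2'); hsv=cv2.cvtColor(im,cv2.COLOR_RGB2HSV);H,S,V=cv2.split(hsv)
m=np.zeros(H.shape,bool); m[195:228,300:332]=((H>95)&(H<125)&(S>120)&(V>80))[195:228,300:332]
# cap top disc: use lower ellipse; give centroid on cap mid and depth cloud
P=cloud(d,c); v,u=np.nonzero(m); print('cap px',u.mean(),v.mean(),len(u),np.ptp(u),np.ptp(v))
print('cap plane .052',onplane([(u.mean(),v.mean())],c,.052)[0], 'cloud top', np.median(P[m&(abs(P[:,:,2]-.054)<.003)],0))
q=P[175:230,295:340].reshape(-1,3); q=q[(q[:,2]>.012)&(q[:,2]<.044)]; print('body pts',len(q),q.min(0),q.max(0))
im,d,c=load('w1'); P=cloud(d,c); hsv=cv2.cvtColor(im,cv2.COLOR_RGB2HSV);H,S,V=cv2.split(hsv)
red=((H<8)|(H>172))&(S>150)&(V>80); red[:, :280]=0;red[140:]=0;red[:,370:]=0
r=red&(abs(P[:,:,2]-.081)<.004); k=onplane(np.argwhere(r)[:,::-1],c,.081)[:,:2]*1000
rr=cv2.minAreaRect(k.astype(np.float32)); l=cv2.fitLine(k.astype(np.float32),cv2.DIST_HUBER,0,.01,.01).ravel()
print('key',r.sum(),k.mean(0),w2c(k/1000).mean(0),rr,'line ang',np.degrees(np.arctan2(l[1],l[0])))
ye=(H>18)&(H<32)&(S>150)&(V>80)&(P[:,:,2]>.08)&(P[:,:,2]<.095); ye[:100]=0;ye[150:]=0
g=w2c(P[ye]);print('guard',ye.sum(),g.min(0),g.max(0),g.mean(0))
w=np.zeros(H.shape,np.uint8); w[20:240,262:380]=((V>130)&(S<70))[20:240,262:380]; 
pp=np.argwhere(w>0)[:,::-1]; pw=onplane(pp,c,.006)[:,:2]*1000; pr=cv2.minAreaRect(pw[(w2c(pw/1000)[:,1]<-.02)].astype(np.float32)); print('plate part(y<-20)',pr, w2c(cv2.boxPoints(pr)/1000).round(4).tolist())
pc=w2c(P)
an=(P[:,:,2]>.016)&(P[:,:,2]<.028)&(pc[:,:,1]<-.045)&(pc[:,:,1]>-.1)&(abs(pc[:,:,0])<.035)
q=w2c(onplane(np.argwhere(an)[:,::-1],c,.022))
for x in np.arange(-.024,.032,.004):
    s=q[abs(q[:,0]-x)<.002,1]
    if len(s)>3: print('x %.3f front %.4f back %.4f n%d'%(x,np.percentile(s,98),s.min(),len(s)))
ja=(P[:,:,2]>.018)&(P[:,:,2]<.03)&(pc[:,:,1]>-.045)&(pc[:,:,1]<-.015)&(abs(pc[:,:,0])<.03)
q=w2c(onplane(np.argwhere(ja)[:,::-1],c,.024)); print('jaw',len(q),q.min(0),q.max(0),np.percentile(q[:,1],[2,5]))
```

```text
cap px 314.9699769053118 212.5773672055427 433 23 23
cap plane .052 [ 0.51042039 -0.37281714  0.052     ] cloud top [ 0.50964287 -0.37193633  0.05397427]
body pts 445 [ 0.49888855 -0.38245987  0.01206758] [ 0.52150464 -0.36054789  0.04344243]
key 1136 [ 442.01711357 -102.7904556 ] [0.00042064 0.04984499] ((442.3643493652344, -102.79962158203125), (16.806264877319336, 59.00814437866211), 66.64395904541016) line ang -13.744302
guard 580 [-0.03698412  0.01032466] [0.03873786 0.01397477] [0.00091875 0.01227602]
plate part(y<-20) ((514.7084350585938, -185.10389709472656), (90.56280517578125, 78.94395446777344), 41.05657958984375) [[-0.0442, -0.0204], [-0.0444, -0.0994], [0.0462, -0.0995], [0.0463, -0.0206]]
x -0.024 front -0.0618 back -0.0861 n25
x -0.020 front -0.0571 back -0.0883 n114
x -0.016 front -0.0575 back -0.0883 n118
x -0.012 front -0.0603 back -0.0884 n107
x -0.008 front -0.0624 back -0.0884 n100
x -0.004 front -0.0644 back -0.0884 n93
x 0.000 front -0.0667 back -0.0884 n84
x 0.004 front -0.0656 back -0.0884 n88
x 0.008 front -0.0624 back -0.0884 n98
x 0.012 front -0.0614 back -0.0873 n101
x 0.016 front -0.0582 back -0.0873 n104
x 0.020 front -0.0564 back -0.0873 n114
x 0.024 front -0.0604 back -0.0873 n59
x 0.028 front -0.0657 back -0.0688 n4
jaw 457 [-0.01212857 -0.03619046] [ 0.01326284 -0.01456453] [-0.03617689 -0.03615359]
```

Run:
```python
from h import *
v=[.5102,-.3715]
movep([*v,.10],down(A)); move_l([*v,.024],feed=.1)
gripper_to(.015,20); o=observe(); print(o['time_s'],o['opening'],o['ft_force'].round(2),o['eef_pos'].round(4))
move_l([*v,.11],feed=.15); print(observe()['opening'])
p=c2w((.0013,-.0525)); movep([*p,.11],down(A)); hold(.15); o=observe(); print(o['time_s'],o['eef_pos'].round(4),p,o['opening'],o['ft_force'].round(2))
snap('wrist','w3');snap('scene','s3')
a=cv2.imread('pics/w3.png'); b=cv2.imread('pics/s3.png')[140:300,160:360]
cv2.imwrite('pics/m3.png',cv2.resize(np.hstack([a[80:400,120:520],cv2.resize(b,(400,320))]),(800,320)))
```

```text
5.4 0.02075815301642966 [-0.11  0.04  2.88] [ 0.5108 -0.372   0.0251]
0.020816489465622482
7.0667 [ 0.5103 -0.181   0.1101] [ 0.5100256 -0.1792765] 0.021146636381385513 [-1.1  -0.56 -0.76]
```

View pics/m3.png

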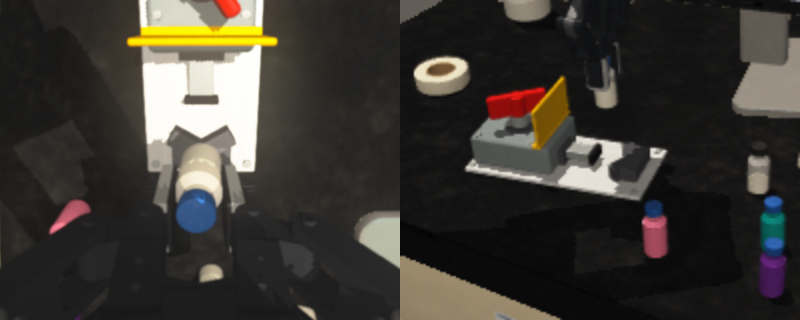

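The wrist and scene crops show the clear vial held upright between the pads, above the pocket and V-block. Next is the lowering, with a force stop.

Run:
```python
from h import *
p=c2w((.0013,-.0525)); move_l([*p,.045],feed=.12)
t=move_l([*p,.029],feed=.03,max_force=3); hold(.1); o=observe(); print(t,o['time_s'],o['eef_pos'].round(4),w2c(o['eef_pos']).round(4),o['ft_force'].round(2))
if .027<o['eef_pos'][2]<.034:
    gripper_to(.034,20); 
    e=o['eef_pos']; move_l([e[0],e[1],.13],feed=.12); 
    b=c2w((0,-.10)); move_l([*b,.19],feed=.25); hold(.2); print(observe()['time_s'])
    im,d,c=snap('wrist','w4'); snap('scene','s4'); snap('top','t4')
    hsv=cv2.cvtColor(im,cv2.COLOR_RGB2HSV);H,S,V=cv2.split(hsv);P=cloud(d,c)
    m=(H>95)&(H<125)&(S>120)&(V>60)&(P[:,:,2]>.045)&(P[:,:,2]<.07)&(np.hypot(*(P[:,:,:2]-c2w((0,-.055))).transpose(2,0,1))<.04)
    if m.sum(): q=P[m]; print('cap',m.sum(),w2c(np.median(q[q[:,2]>np.percentile(q[:,2],50)],0)),q[:,2].max())
a=cv2.imread('pics/w4.png'); b=cv2.imread('pics/s4.png')[160:270,170:320]
cv2.imwrite('pics/m4.png',np.hstack([a[0:300,150:550],cv2.resize(b,(400,300),interpolation=cv2.INTER_CUBIC)]))
```

```text
True 8.45 [ 0.5104 -0.1792  0.0308] [ 0.0017 -0.0527] [0.8  1.43 4.55]
10.375
cap 251 [ 0.00084087 -0.05206065] 0.062025141837661946
```

View pics/m4.png

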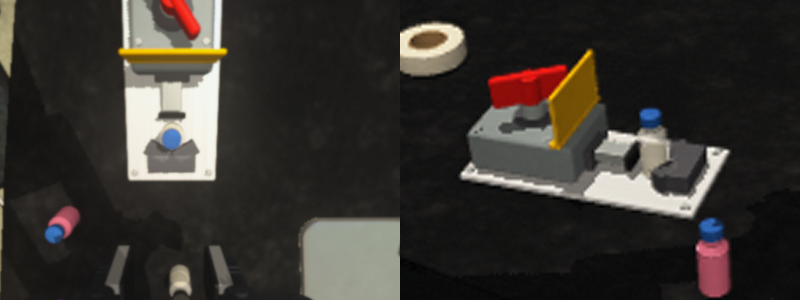

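The vial stands upright in the V mouth, with the cap at left crop (171,138), the jaw at (172,113) and the key wings at (180,15). I measure the cap at clamp y=-52 mm, so it is placed as intended. The key is next: grip it and turn the first part while logging the torque.

Run:
```python
from h import *
k=np.array([.4423,-.1028]); a=np.radians(90-13.7)
gripper_to(.030,20)
movep([*k,.15],down(a)); move_l([*k,.10],feed=.15)
print('stop',move_l([*k,.049],feed=.08,max_force=8)); o0=observe(); print(o0['eef_pos'].round(4),o0['ft_force'].round(2),o0['time_s'])
gripper_to(.004,90); hold(.2); o=observe(); print('gripped',o['opening'],o['torque'].round(3),o['ft_force'].round(1),o['q'].round(3),o['time_s'])
np.savez('/tmp/key',q=o['q'],m0=o0['torque'],f0=o0['ft_force'])
q=np.array(o['q']); q0=q[5]
for i in range(10):
    q[5]+=.035; set_joints(q); o=observe(); print(round(o['q'][5]-q0,4),round(q[5]-q0,3),(o['torque']-o0['torque']).round(3),o['ft_force'].round(1),round(o['time_s'],2))
np.savez('/tmp/key',q=q,q0=q0,m0=o0['torque'])
```

```text
stop False
[ 0.4427 -0.103   0.0494] [-0.75  0.2  -0.95] 12.675
gripped 0.013600263594346277 [ 1.001  0.016 -0.062] [-0.1  5.2  5. ] [-4.010e-01  3.300e-02  2.105e+00  2.000e-03  1.003e+00 -1.734e+00] 13.1917
0.0341 0.035 [0.198 0.031 0.07 ] [-0.3  0.5 -1.9] 13.44
0.0689 0.07 [0.335 0.123 0.078] [ 0.2  0.5 -1. ] 13.69
0.1038 0.105 [0.423 0.139 0.102] [-0.3  2.7 -0.6] 13.94
0.1387 0.14 [0.512 0.14  0.087] [-0.2  2.5  0.2] 14.19
0.1737 0.175 [0.634 0.213 0.115] [-0.5  3.1  2.1] 14.44
0.2088 0.21 [0.733 0.222 0.126] [-0.7  4.5  2.2] 14.69
0.2437 0.245 [0.781 0.117 0.12 ] [0.1 3.6 2.8] 14.94
0.2788 0.28 [0.858 0.145 0.123] [-0.7  4.7  2.9] 15.19
0.3137 0.315 [0.914 0.167 0.121] [-1.3  5.1  2.6] 15.44
0.3487 0.35 [0.842 0.184 0.119] [0.1 5.5 3.4] 15.69
```

The opening of 13.6 mm (wings are 9 mm) and the low Mz need a look before I go on.

Run:
```python
from h import *
o=observe();print(o['opening'],o['eef_pos'].round(4),o['torque'].round(3))
snap('scene','s5');snap('top','t5');snap('wrist','w5')
b=cv2.imread('pics/s5.png')[150:250,180:300]; t=cv2.imread('pics/t5.png')[195:315,200:330]; w=cv2.imread('pics/w5.png')[150:400,150:470]
cv2.imwrite('pics/m5.png',np.hstack([cv2.resize(b,(360,300),interpolation=cv2.INTER_CUBIC),cv2.resize(w,(400,300))]))
```

```text
0.014031579707254797 [ 0.4432 -0.1018  0.0501] [0.797 0.146 0.161]
```

View pics/m5.png

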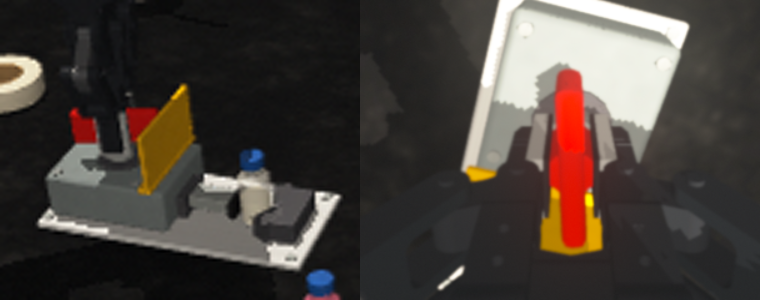

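The wings follow the gripper. The fingertips, at z≈0.050, probably hold the hub below the wings. I'll measure the wing angle, then regrip higher.

```bash
cat >> h.py <<'E'
def wing(f):
    im,d,c=load(f); P=cloud(d,c); H,S,V=cv2.split(cv2.cvtColor(im,cv2.COLOR_RGB2HSV))
    r=((H<8)|(H>172))&(S>150)&(V>80)&(abs(P[:,:,2]-.081)<.0035)&(np.hypot(P[:,:,0]-.4423,P[:,:,1]+.1028)<.04)
    k=P[r][:,:2]*1000; l=cv2.fitLine(k.astype(np.float32),cv2.DIST_HUBER,0,.01,.01).ravel()
    n=np.array([-l[1],l[0]]); s=(k-k.mean(0))@n; x=(k-k.mean(0))@l[:2]
    return np.degrees(np.arctan(l[1]/l[0])),k.mean(0).round(1),len(k),np.percentile(s,[2,98]).round(1),np.percentile(x,[2,98]).round(1),[ (round(float(b)),round(float(np.ptp(np.percentile(s[abs(x-b)<3],[3,97]))),1)) for b in range(-27,30,6) if (abs(x-b)<3).sum()>5]
def mdir(o):
    r=o['tcp_rot']; return np.degrees(np.pi/2-0)-0, r
E
python3 - <<'E'
from h import *
from scipy.spatial.transform import Rotation as Ro
for f in('w1','w5'): print(f,wing(f))
o=observe(); y=Ro.from_euler('xyz',o['tcp_rot']).as_matrix()[:,1]; print('tool y ang -90',np.degrees(np.arctan2(y[1],y[0]))-90)
gripper_to(.030,40); e=o['eef_pos']; move_l([.4423,-.1028,.059],feed=.08); o=observe(); print('free',o['torque'].round(3),o['ft_force'].round(1),o['q'].round(3))
snap('wrist','w6'); print(wing('w6'))
E
```

```text
w1 (np.float32(-13.806639), array([ 442. , -102.7]), 1124, array([-6.8,  6.9]), array([-27.7,  28.6]), [(-27, 7.1), (-21, 7.7), (-15, 7.8), (-9, 8.3), (-3, 14.6), (3, 15.4), (9, 9.3), (15, 8.2), (21, 7.7), (27, 7.5)])
w5 (np.float32(-32.013718), array([ 438.9, -100.6]), 3049, array([-6.4,  6.2]), array([-26. ,  30.5]), [(-27, 7.2), (-21, 8.3), (-15, 8.1), (-9, 8.6), (-3, 13.3), (3, 13.9), (9, 12.4), (15, 7.1), (21, 7.2), (27, 7.2)])
tool y ang -90 -33.6950103405399
free [-0.011  0.021 -0.032] [ 0.2 -0.5  0.5] [-4.040e-01  1.400e-02  2.102e+00  2.000e-03  1.022e+00 -1.386e+00]
(np.float32(-31.867743), array([ 439.1, -100.7]), 2713, array([-6.7,  6.6]), array([-26.2,  30.5]), [(-27, 7.3), (-21, 8.1), (-15, 8.0), (-9, 8.1), (-3, 12.1), (3, 15.5), (9, 13.1), (15, 6.7), (21, 7.1), (27, 7.1)])
```

The key has a barrel about 15 mm across through the wings, and that is what sets the opening. I'll regrip at 120 N with a lead so the pad corners drive the wings, and log torque with the camera-measured wing angle at each step.

```bash
cat > turn.py <<'E'
from h import *
def step(q,dq,log,m0):
    q[5]+=dq; set_joints(q); o=observe(); snap('wrist','tw'); 
    w=wing('tw'); ang=np.radians(-11.6-w[0]); mz=o['torque'][2]-m0
    log.append((q[5],ang,mz,o['joint_torque'][5])); print(round(q[5],3),'key %.3f'%ang,'Mz %.3f'%mz,'tau6 %.3f'%o['joint_torque'][5],'op %.4f'%o['opening'],o['ft_force'].round(1),round(o['time_s'],2),flush=True)
E
python3 - <<'E'
from turn import *
k=[.4423,-.1028]
move_l([*k,.053],feed=.08,rotation=down(np.radians(46))); hold(.1); o=observe(); m0=o['torque'][2]; print(m0,o['ft_force'].round(1),o['eef_pos'].round(4),o['joint_torque'][5])
gripper_to(.004,120); hold(.1); q=np.array(observe()['q']); log=[]
step(q,0,log,m0)
for i in range(24):
    step(q,.035,log,m0); M=np.array(log)[:,2]
    if len(M)>8 and M[-1]-np.median(M[4:-3])>.05 and M[-2]-np.median(M[4:-3])>.03: break
    if M[-1]>.55 or log[-1][1]>1.2: break
np.savez('/tmp/turn',q=q,log=log,m0=m0)
E
```

```text
-0.023470331668975244 [ 0.7  0.5 -0.3] [ 0.4423 -0.1028  0.053 ] -0.005515055236173794
-1.207 key 0.562 Mz 0.067 tau6 0.019 op 0.0068 [-0.9  2.   0.3] 17.56
-1.172 key 0.591 Mz 0.196 tau6 0.173 op 0.0066 [-1.3  1.7  2.2] 17.86
-1.137 key 0.633 Mz 0.154 tau6 0.195 op 0.0068 [-2.3  1.7  2.8] 18.16
-1.102 key 0.661 Mz 0.128 tau6 0.197 op 0.0066 [-2.2  0.9  3.6] 18.46
-1.067 key 0.695 Mz 0.136 tau6 0.234 op 0.0067 [-4.1  1.9  4.6] 18.76
-1.032 key 0.730 Mz 0.177 tau6 0.272 op 0.0068 [-2.8  1.3  4.5] 19.06
-0.997 key 0.765 Mz 0.240 tau6 0.294 op 0.0068 [-4.2 -0.1  5.6] 19.36
-0.962 key 0.799 Mz 0.264 tau6 0.322 op 0.0066 [-3.2  1.2  4.6] 19.66
-0.927 key 0.834 Mz 0.330 tau6 0.357 op 0.0065 [-4.5  1.   5.8] 19.96
```

The pads now grip the flat wings (opening 6.7 mm). Torque sits level at 0.195 up to a key angle of about 0.66, then rises by about 0.16 N m to key 0.834. That gives about 14 N from torque and about 10.5 N from angle, so about 12 N. I'll release here and check.

Run:
```python
from h import *
o=observe(); gripper_to(.030,20); o=observe(); e=o['eef_pos']; print(o['ft_force'].round(1),o['opening'])
move_l([e[0],e[1],.13],feed=.12); b=c2w((0,-.10)); movep([*b,.19],down(A)); hold(.2)
im,d,c=snap('wrist','w7'); snap('scene','s7'); w=wing('w7'); print('wing',w[0],'key',np.radians(-11.6-w[0]),observe()['time_s'])
H,S,V=cv2.split(cv2.cvtColor(im,cv2.COLOR_RGB2HSV));P=cloud(d,c)
m=(H>95)&(H<125)&(S>120)&(V>60)&(P[:,:,2]>.045)&(P[:,:,2]<.07)&(np.hypot(*(P[:,:,:2]-c2w((0,-.055))).transpose(2,0,1))<.04)
q=P[m]; print('cap',m.sum(),w2c(np.median(q[q[:,2]>np.percentile(q[:,2],50)],0)),q[:,2].max())
a=cv2.imread('pics/w7.png'); b=cv2.imread('pics/s7.png')[160:270,170:320]
cv2.imwrite('pics/m7.png',np.hstack([a[0:300,150:550],cv2.resize(b,(400,300),interpolation=cv2.INTER_CUBIC)]))
```

```text
[ 0.5 -0.6 -0.4] 0.029810965075504205
wing -63.087994 key 0.89863497 22.1167
cap 255 [ 0.00096611 -0.05631774] 0.061709810686887745
```

View pics/m7.png

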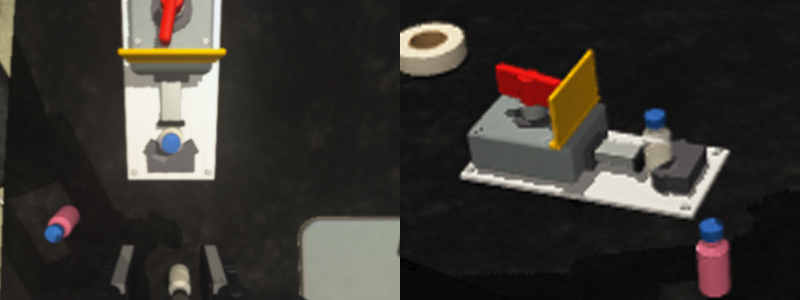

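The vial is seated in the V (cap at left crop (171,143), measured y=-56.3 mm against the predicted -55.3), with the jaw touching it. The wing angle reads 0.90 here against 0.834 in the grip. I'll check that view for bias against w4, which was taken from the same pose before turning, and from above the key.

Run:
```python
from h import *
f=lambda n:round(float(np.radians(-11.6-wing(n)[0])),3)
print('w4',f('w4'),'w1',f('w1'),'w7',f('w7'),'w5',f('w5'),'w6',f('w6'),'t1',f('top1'),'t5',f('t5'),'t4',f('t4'))
movep([.4423,-.1028,.12],down(np.radians(46-21.3))); hold(.2); o=observe(); snap('wrist','w8'); snap('top','t8'); print('w8',f('w8'),wing('w8')[1:],'t8',f('t8'),o['time_s'],o['q'][5])
```

```text
Traceback (most recent call last):
  File "h.py", line 27, in wing
    k=P[r][:,:2]*1000; l=cv2.fitLine(k.astype(np.float32),cv2.DIST_HUBER,0,.01,.01).ravel()
                         ~~~~~~~~~~~^^^^^^^^^^^^^^^^^^^^^^^^^^^^^^^^^^^^^^^^^^^^^^^
cv2.error: OpenCV(4.12.0) /io/opencv/modules/imgproc/src/linefit.cpp:50: error: (-215:Assertion failed) count > 0 in function 'fitLine2D_wods'
```

Run:
```python
from h import *
f=lambda n:round(float(np.radians(-11.6-wing(n)[0])),3)
for n in('w4','w1','w7','w5','w6','top1','t4'): print(n,f(n),end=' ')
movep([.4423,-.1028,.12],down(np.radians(46-21.3))); hold(.2); o=observe(); snap('wrist','w8'); print('w8',f('w8'),wing('w8')[1:],o['time_s'],o['q'][5])
```

```text
w4 -0.115 w1 0.039 w7 0.899 w5 0.356 w6 0.354 top1 0.019 t4 0.033 w8 0.831 (array([ 441.2, -100.3]), 1454, array([-6.6,  6.4]), array([-27. ,  29.4]), [(-27, 7.0), (-21, 8.0), (-15, 8.1), (-9, 8.3), (-3, 13.5), (3, 15.0), (9, 11.6), (15, 8.1), (21, 7.2), (27, 7.3)]) 23.0167 -0.8340728370498484
```

Run:
```python
from h import *
move_l([.4423,-.1028,.17],feed=.1); o=observe(); print(o['ft_force'].round(1),o['time_s']); job_done()
```

```text
[-0.3  0.2  0.1] 23.7167
the job is handed in; nothing more can be done
```

I stood the blue-capped vial in the clamp pocket and released it. I then turned the key clockwise from about 0.04 to 0.83 rad, let go, and handed the job in at 23.7 s of robot time.

**Last checks:** The vial is upright and seated in the V-block, with the jaw against it. The key stayed at 0.831 rad after release (0.834 in the grip). The robot was clear, with no force on the tool. The guard, black-capped vial and bottle were never approached. I did not re-measure the two objects' positions at the end.

**Pinch force:** This is inferred, not measured directly. The two estimates bracket 12 N:
- **Torque rise:** about 14 N by the last joint's torque. The wrist moment was noisier and read somewhat higher, about 17 N.
- **Angle past contact:** about 10–11 N.

**What disagreed:**
- **First key grip:** it closed on the thicker hub below the wings, so I regripped higher on the flat wings. Closing that second grip also turned the key by about 0.2 rad, before the jaw reached the vial.
- **Key angle:** one view that cut off part of the key read 0.90 rad. The same viewpoint was 0.15 rad off before turning, and a view from above the key gave 0.831.

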